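# Set the photometer's filter turret and hold its shutter open

## Task

On the bench photometer, lift the filter turret's sprung plunger by its knob, turn the head from its first notch to the middle notch of the index ring and let the plunger drop fully home there. Then pull the spring-return shutter slide out by its upright tab until its pointer is level with the mark on the small rider beside it, and keep holding it there: finish with the slide still held at the mark. Leave the rider and the things lying around where they are.

Things in the scene. Friction and masses are not known exactly. Their poses are not given: they have to be found in the camera images.
- photometer: fixed light-grey instrument, 220 (x) x 360 (y) x 110 high (mm), origin at the centre of its underside on the bench, z up, its front (own -x) towards the robot. On its top: turret on the left (+y), shutter slide on the right (-y), and behind the turret a black lamp block (x 79 to 109, y 50 to 120, 45 tall) with a snout reaching forward to x = 48
- turret_axis (a point): point on the turret's vertical turning axis, photometer frame (10, 85, 134) mm. The aluminium head is a disc of 120 dia, top 132 above the bench, hub top 136, with a lug that carries the plunger 75 from the axis. The windows in it are of no concern
- middle_notch (a point): centre of the middle notch, photometer frame (-65, 85, 118) mm, straight in front of the turret axis. The steel index ring under the head (outer radius 88, top 118 above the bench) has three notches 60 degrees apart, 12 wide, cut through it: first, middle, last, counter-clockwise from above
- turret_angle (a joint): angle of the head in rad, counter-clockwise from above: 0 = first notch (left, start), 1.047 = middle, 2.094 = last; end stops at -0.04 and 2.14. Turns easily (0.04 N m) with the plunger lifted at least 9 mm; with the plunger down the pin locks it with about 0.027 rad of play
- plunger_lift (a joint): lift of the plunger in m: 0 = home in a notch, 0.008 = pin riding on the ring, 0.016 = top stop. A spring pushes it down, 3 N at 0 and 0.3 N more per mm. The pin is 8 mm dia with a round tip, 2 mm of play to each side in a notch, and drops in by itself when released above one
- plunger: the plunger, pin and knob; origin on its axis, 110 mm above the bench when home; carried round by the head, 75 mm from the turret axis
- knob_centre (a point): centre of the plunger's black cylindrical grip knob, 24 dia x 29 high (mm), its centre 161.5 above the bench when home, so its underside at 147; below it a barrel of 18 dia down to the lug (top 132). It spins freely on the plunger, so the gripper need not turn with the head
- slide_pull (a joint): pull-out of the shutter slide in m towards the photometer's front (its -x): 0 = closed (start), end stop at 0.075. A spring pulls it back: 3.6 N at 0 and 0.12 N more per mm (about 7 N at 30 mm, 11 N at 60 mm)
- slide: the shutter slide with its tab; origin under the tab's centre, 110 mm above the bench, photometer frame (40, -100, 110) when closed; axes parallel to the photometer's. The slide and its two guides are low (122 above the bench; a foot under the tab to 127)
- tab_centre (a point): centre of the black upright tab to pull the slide by, 12 (along the pull) x 34 (across) x 42 high (mm), edges rounded, centre 147 and top 168 above the bench
- slide_pointer (a point): end part of the slide's thin pointer bar (3 wide), which sticks out to the photometer's right (-y), 55 from the tab's centre at the same x as the tab's centre; top 127 above the bench
- mark_line (a point): the mark: 3 wide dark ridge on the small aluminium rider (14 x 22, 12 high on the housing top) to the right of the slide, axes parallel to the photometer's; the pointer passes just above it, and is level when both have the same x in the photometer frame
- mark_pos (a joint): position of the rider in m, on the same scale as joint slide_pull: slide is at the mark when both values are equal. Starts between 0.03 and 0.06, stiff (8 N), must not be shifted
- lens_cap: round black lens cap, 34 dia x 12 high, loose on top of the photometer between turret and shutter slide; bystander
- pipette: light grey hand pipette lying on the bench in front of the photometer, 235 long, 24 high; bystander
- cuvette_box: closed white box 100 x 65 x 35 high on the bench to the left of the photometer; bystander
- tube_rack: grey rack of capped tubes 110 x 60, 69 high with its tubes, on the bench to the right of the photometer; bystander
- reagent_bottle: amber bottle 56 dia x 120 high on the bench behind the photometer; bystander

How it is judged:
By the outcome, as a careful person would: the job done as asked, in the order asked, and still so for the second after the job is handed in, while the arm keeps its last pose, push and grip.
It also fails if it takes over 48 s, if anything falls off the work surface, if the arm or the gripper's body presses on something with over 40 N, if the wrist force passes 120 N, or if a joint passes its speed limit or range.

## Robot

A 6-joint arm with a two-finger parallel gripper is mounted at the origin on the work surface. World frame = base frame: x ahead of the robot, y to its left, z up, the work surface at z = 0. Lengths are in m, angles in degrees, forces in N, time in s.
With the tool pointing down it reaches from about 0.325 to 0.775 m from the base axis. Payload 5.5 kg.
Tool frame: the origin (TCP) lies at the centre of the arm's flange, where the gripper is bolted on; the fingertips stand 182 mm ahead of it and the grasp point (between the pads) lies 163 mm ahead of it; z points along the fingers, y is the line along which they close (so a half turn about z gives the same grasp; the last joint's range is limited). The gripper opens to 88 mm and grips with 3 to 60 N. Pads are 20 mm wide; open, the fingers measure 115 mm over their backs; the gripper's body (75 mm by 178 mm) begins 61 mm behind the grasp point.
Start: joints at [-69.139, 5.22, 70.514, -0, 104.267, -3.249], TCP at [0.245, -0.548, 0.405] pointing down, gripper open.
Joint ranges: [-164.24, 164.24], [-49.07, 125.15], [9.68, 141.18], [-86.29, 266.29], [3.28, 154.24], [-151.56, 151.56]. Speed limits (degrees/s): [147.25, 147.25, 172.46, 180, 180, 180].

## Interface

Orientations are given as [roll, pitch, yaw] about the fixed x, y, z axes, in that order (R = Rz(yaw) Ry(pitch) Rx(roll)).
In Python, from station import r gives the robot as it stands. The module is installed in compiled form; this text tells all that it offers. Calls block until the motion is done:
- r.reach(position, orientation): joint-space move of the TCP to a pose.
- r.servo_line(position, rotation=None, speed=0.15): straight line of the TCP; rotation=None keeps the orientation; speed is the mean speed in m/s.
- r.move_joints(angles): joint-space move.
- r.let_go() and r.grab(squeeze=None): open the fingers fully, or close them until they stop; squeeze is the grip in N (None keeps the last).
- r.wait(seconds).
- r.inverse_kinematics(position, orientation): joint angles nearest the present ones, or None.
- r.sense(): the state.
- r.snapshot(name): name is "side" or "top"; returns a dict with "frame" (400x640x3 uint8, red, green, blue), "fx", "fy", "cx", "cy" (pixels), "R" (3x3) and "t" (3): a world point X has camera coordinates R X + t. Camera axes: x right, y down, z forward; pixel columns grow to the right and rows downward; lengths in m; the calibration is good to about 2 mm. A picture is of the moment at which its call begins. There is no depth.
A pose or a line that the arm cannot do raises r.IKError and nothing moves.
- r.hand_in(): hands the job in; it is judged then, once.
The state is a dict: "clock": time; "joints": joint angles; "joint_vel": joint speeds; "joint_torque": joint torques, N m; "tcp_pos": TCP position; "orientation": TCP orientation; "contact_force": force on the tool from outside, world axes, zero at the start; "torque": the same for the moment, N m; "opening": finger opening in m; "gripper_force": force on a finger pad.
Only numpy, scipy, OpenCV 4.12 (cv2) and the standard library are available. Lean on these libraries where they do the work, as an engineer would, in place of code of your own. Each camera call takes 0.05 s, during which the arm holds its last target. There are 200 camera calls.

## Working session

There is one attempt and no reset: what is moved stays moved. The work goes in short steps, each a Python script; the robot and the scene stay as the last script left them, time stands still between calls to the robot, and variables do not carry over. Pictures are saved under pics/ and viewed, at most 10 in all, crops included, and the job is handed in when it is done.

```bash
mkdir -p pics; cat > h.py <<'E'
import numpy as np, cv2, pickle
from station import r
def snap(n,f):
    s=r.snapshot(n); cv2.imwrite(f'pics/{f}.png',s['frame'][:,:,::-1]); pickle.dump(s,open(f'pics/{f}.pkl','wb')); return s
def load(f): return pickle.load(open(f'pics/{f}.pkl','rb'))
def ray(s,u,v):
    R=np.array(s['R']);c=-R.T@np.array(s['t']);d=R.T@np.array([(u-s['cx'])/s['fx'],(v-s['cy'])/s['fy'],1]);return c,d
def onz(s,u,v,z):
    c,d=ray(s,u,v);return c+d*(z-c[2])/d[2]
def proj(s,X):
    p=np.array(s['R'])@np.array(X)+np.array(s['t']);return np.array([s['fx']*p[0]/p[2]+s['cx'],s['fy']*p[1]/p[2]+s['cy']])
E
python3 - <<'E'
from h import *
for n in('top','side'):
    s=snap(n,n+'0'); print(n,s['fx'],s['cx'],s['cy'],-np.array(s['R']).T@s['t'],np.round(s['R'],2).tolist())
print(r.sense())
E
```

```text
top 482.85972980069533 317.6081673323295 197.90387329804292 [0.40171692 0.03154065 1.31240184] [[-0.02, -1.0, -0.01], [-0.99, 0.02, -0.13], [0.13, 0.01, -0.99]]
side 452.9382832975549 328.30620662351964 197.67424141814323 [ 0.28194947 -0.5832431   0.81851839] [[0.91, -0.41, 0.01], [-0.28, -0.65, -0.71], [0.3, 0.64, -0.71]]
{'clock': 0.1, 'joints': array([-6.91389956e+01,  5.26021756e+00,  7.05758144e+01, -2.87727151e-03,
        1.04263980e+02, -3.24851537e+00]), 'joint_vel': array([ 0.05803099, -0.21136276, -0.2305671 ,  0.02157229, -0.00208807,
        0.03075527]), 'joint_torque': array([ 3.97840748e-03, -4.47858274e+01, -4.07570243e+01,  7.00023375e-02,
        2.83928047e-02, -8.66739265e-05]), 'tcp_pos': array([ 0.24510437, -0.5477227 ,  0.40359655]), 'orientation': array([-1.79899991e+02, -2.88204698e-03,  2.41088108e+01]), 'contact_force': array([-0.15132911, -0.61657639,  0.73811969]), 'torque': array([ 0.01790015,  0.04373783, -0.01484064]), 'gripper_force': 0.0, 'opening': 0.08767404827630958}
```

View pics/top0.png

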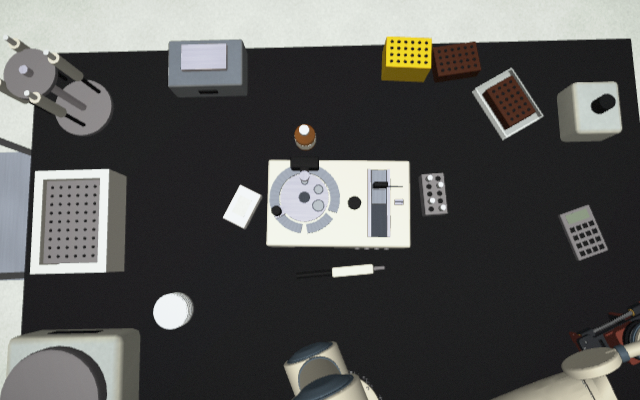

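View pics/side0.png

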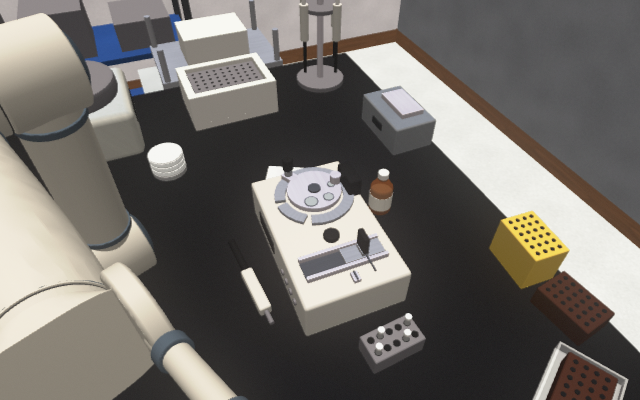

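The top view shows the photometer at about cols 267–410, rows 160–247, the knob at (277,211), the hub at (304,197), the tab at (380,185) with its pointer tip at (402,186), and the rider at (399,202). The side view shows the tab at (364,240), the pointer down to (375,270) and the rider at (355,276). Next I'll measure the pose.

```bash
python3 - <<'E'
from h import *
s=load('top0'); f=s['frame']
m=(f.min(2)>195).astype(np.uint8)*255
roi=np.zeros_like(m); roi[150:256,262:416]=255; m&=roi
cs,_=cv2.findContours(m,cv2.RETR_EXTERNAL,cv2.CHAIN_APPROX_NONE); c=max(cs,key=cv2.contourArea)
P=np.array([onz(s,u,v,.110)[:2] for u,v in cv2.convexHull(c)[:,0]+0.0])
rc=cv2.minAreaRect((P*1000).astype(np.float32)); print(rc); print(cv2.boxPoints(rc))
a=f[150:260,255:420,::-1]; a=cv2.resize(a,None,fx=4.6,fy=4.6,interpolation=cv2.INTER_CUBIC)
cv2.imwrite('pics/topcrop.png',a)
g=load('side0')['frame'][155:335,245:415,::-1]; cv2.imwrite('pics/sidecrop.png',cv2.resize(g,None,fx=3.3,fy=3.3,interpolation=cv2.INTER_CUBIC))
E
```

```text
((544.5059204101562, -6.270599365234375), (355.0793762207031, 213.94549560546875), 88.14392852783203)
[[ 431.839   -180.25243]
 [ 645.67224 -187.18188]
 [ 657.17285  167.71123]
 [ 443.3396   174.64069]]
```

View pics/topcrop.png

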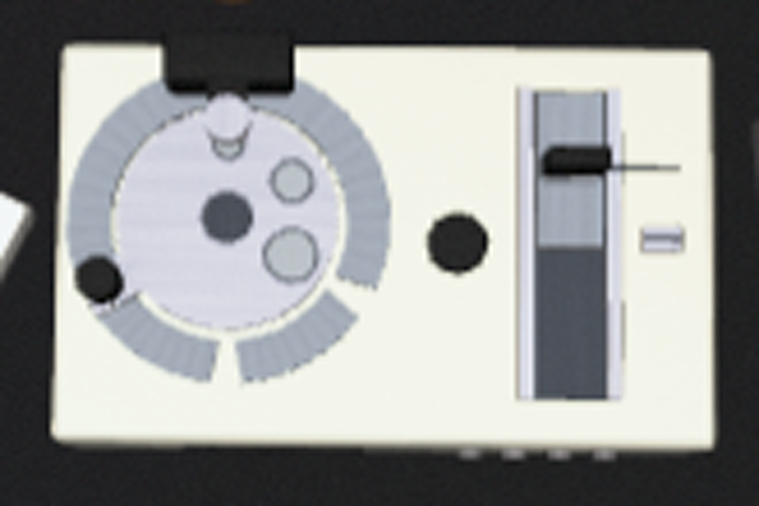

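View pics/sidecrop.png

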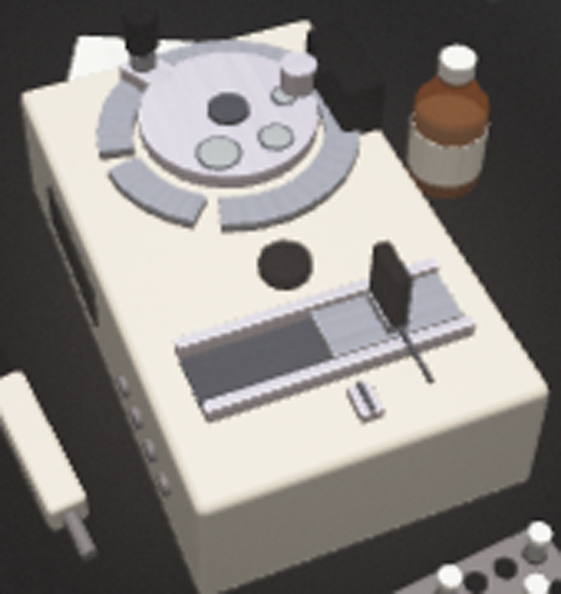

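The crops agree with the layout: the knob is at the left first notch (top pixel ≈(276,210)), the hub at (304,197), the pointer at row ≈186 and the ridge at row ≈201. The lens cap (354,202) is clear of both. Next I'll fit the pose and measure the mark's sub-pixel position.

```bash
cat >> h.py <<'E'
YAW=np.deg2rad(-1.86)
def Rz(a): return np.array([[np.cos(a),-np.sin(a)],[np.sin(a),np.cos(a)]])
E
python3 - <<'E'
from h import *
T=load('top0');S=load('side0')
cr=lambda x,y:((x+.5)/4.6-.5+255,(y+.5)/4.6-.5+150)
cs=lambda x,y:((x+.5)/3.3-.5+245,(y+.5)/3.3-.5+155)
C=np.array([.5445,-.0063]);R=Rz(YAW)
loc=lambda p:np.round((R.T@(p[:2]-C))*1000,1)
for n,a,b,z in [('hub',(227,216),(228,109),.136),('ringnotchmid',(227,362),(212,212),.118),('cap',(457,243),(285,265),.122),('slidefrontL',(517,399),(0,0),.122),('slidefrontR',(622,399),(208,416),.122),('knobtop',(99,279),(141,17),.176),('tabtop',(578,152),(382,245),.168),('pointertip',(680,168),(431,381),.127),('ridge',(662,238),(369,400),.122)]:
    print(n,'top',loc(onz(T,*cr(*a),z)),'side',loc(onz(S,*cs(*b),z)))
# subpixel rows of pointer / ridge, in gray, per column in top
g=T['frame'].astype(float).mean(2)
print(np.round(g[183:206,389:404:1]).astype(int))
gs=S['frame'].astype(float).mean(2)
print(np.round(gs[266:286,346:380]).astype(int))
E
```

```text
hub top [10.7 84.4] side [ 9.2 85.8]
ringnotchmid top [-66.2  84. ] side [-27.7  18.8]
cap top [ -0.8 -39.3] side [ -3.1 -42.1]
slidefrontL top [-84.4 -71.5] side [-98.4 267.8]
slidefrontR top [ -83.8 -127.5] side [ -85.5 -127.9]
knobtop top [-28.  148.1] side [-27.4 150.4]
tabtop top [ 42.  -99.3] side [ 38.9 -84.7]
pointertip top [  40.5 -158.8] side [  38.8 -156. ]
ridge top [   3.1 -149.6] side [   2.5 -151.6]
[[223 196 236 239 239 238 240 239 239 239 239 239 239 238 239]
 [223 196 236 238 240 239 239 239 239 239 239 239 239 239 239]
 [187 152 204 210 210 209 211 209 210 225 227 226 226 226 238]
 [111  91 121 123 122 123 124 123 122 148 150 150 151 162 235]
 [185 160 204 208 207 207 207 207 208 208 208 207 206 213 237]
 [223 195 237 239 239 239 239 239 239 240 239 239 239 240 239]
 [224 196 236 239 239 239 239 239 239 239 239 239 239 238 239]
 [223 215 237 239 239 239 239 239 239 239 239 239 239 239 240]
 [223 223 238 239 239 239 240 239 239 239 240 240 239 239 239]
 [223 222 238 239 240 239 239 239 239 239 239 239 239 239 239]
 [220 222 238 239 239 239 239 239 239 240 239 240 24
[... 2888 characters left out ...]
 235 235 235 235 235 228 158 119 139 138 120 112 123 167 215 235 235
  235 235 235 235 235 235 234 235 235 234 235 235 235 235 235 235]
 [235 235 236 235 235 236 234 222 158 114 125 160 184 226 229 233 235 235
  235 235 234 235 235 235 235 235 235 235 235 235 235 235 233 229]
 [235 235 235 235 235 235 235 231 198 184 226 229 230 235 235 235 236 235
  235 235 235 235 235 235 235 235 235 235 235 233 230 227 223 218]
 [235 235 235 235 235 235 235 234 231 231 235 235 235 235 235 234 235 235
  235 235 235 234 235 235 235 235 234 230 227 223 218 214 208 202]
 [235 235 235 235 235 235 235 236 235 235 235 235 235 235 235 235 235 235
  235 235 235 235 235 234 231 227 224 219 215 209 203 191 178 168]]
```

The pose holds: hub (10,85) and knob (-27.5,150) match both views within 1.5 mm. The mark pull is about 37 mm. Now I'll grasp the knob.

```bash
cat >> h.py <<'E'
C=np.array([.5445,-.0063]);G=.163
def W(x,y,z): return np.array([*(C+Rz(YAW)@np.array([x,y])/1000),z/1000+G])   # TCP for grasp point, photometer mm
def st(): 
    s=r.sense(); print('t%.1f'%s['clock'],'tcp',np.round(s['tcp_pos']*1000,1),'F',np.round(s['contact_force'],1),'op %.1f'%(s['opening']*1e3),'gf %.1f'%s['gripper_force']); return s
AX=np.array([10,85.])
def kn(th,z): a=np.deg2rad(120)+th; return W(AX[0]+75*np.cos(a),AX[1]+75*np.sin(a),z)
E
python3 - <<'E'
from h import *
k=kn(0,162.5)
for y in(88.14,-91.86):
    o=[180,0,y]; print(y,[r.inverse_kinematics(p,o) for p in (kn(0,240),kn(np.pi/3,165),W(40,-100,152),W(0,-100,152))])
E
```

```text
88.14 [array([ 1.18731367e+01, -3.83062136e+00,  7.98017678e+01, -2.54444375e-14,
        1.04028854e+02,  1.37331367e+01]), array([ 5.51965854e+00, -1.21491941e+01,  9.49465163e+01, -2.54444375e-14,
        9.72026778e+01,  7.37965854e+00]), array([-13.78035492,   3.87736009,  80.99568475,   0.        ,
        95.12695517, -11.92035492]), array([-14.63984708,  -2.20595864,  87.13749863,   0.        ,
        95.06846001, -12.77984708])]
-91.86 [None, None, None, None]
```

```bash
python3 - <<'E'
from h import *
o=[180,0,88.14]
r.reach(kn(0,240),o); st()
r.servo_line(kn(0,162.5),speed=.12); st()
r.grab(40); st()
snap('side','k1'); 
s=r.sense(); p=s['tcp_pos']
r.servo_line(kn(0,162.5+12),speed=.03); st(); snap('side','k2')
a=load('k1')['frame'][150:250,240:400,::-1];b=load('k2')['frame'][150:250,240:400,::-1]
cv2.imwrite('pics/lift.png',cv2.resize(np.hstack([a,b]),None,fx=2.5,fy=2.5,interpolation=cv2.INTER_CUBIC))
E
```

```text
t2.7 tcp [522.1 143.8 403. ] F [ 0.6  0.8 -0.3] op 87.9 gf 0.0
t3.5 tcp [522.  144.4 326.4] F [0.5 0.7 0.5] op 87.8 gf 0.0
t4.5 tcp [521.9 144.5 325.5] F [-1.1  0.6  0.3] op 23.2 gf 40.0
t5.1 tcp [521.8 144.5 336.8] F [-0.3 -0.3 -7.2] op 23.0 gf 40.0
```

View pics/lift.png

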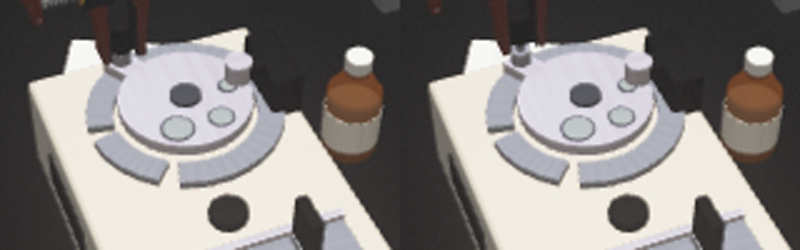

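The knob is held and lifted: the bare plunger shows below it at about (520,50) in the right crop, and Fz ≈ -7 N matches a 12 mm lift. Now I'll turn to the middle notch and lower.

```bash
python3 - <<'E'
from h import *
for i in range(1,13): r.servo_line(kn(np.pi/36*i,174.5),speed=.06)
r.wait(.2); st()
for z in (169,165,162.5): r.servo_line(kn(np.pi/3,z),speed=.03); st()
snap('side','m1'); snap('top','m2')
a=load('m1')['frame'][150:250,240:400,::-1];b=load('m2')['frame'][150:250,240:400,::-1]
cv2.imwrite('pics/mid.png',cv2.resize(np.hstack([a,b]),None,fx=2.5,fy=2.5,interpolation=cv2.INTER_CUBIC))
E
```

```text
t8.5 tcp [482.2  80.4 337.3] F [-5.8 -0.8 -7.7] op 23.1 gf 40.0
t8.8 tcp [482.2  80.5 332.1] F [-5.5 -0.  -5.5] op 23.0 gf 40.0
t9.1 tcp [482.1  80.5 328.4] F [-6.3 -1.  -4.8] op 23.2 gf 40.0
t9.4 tcp [482.1  80.6 326.1] F [-7.1  0.5 -4.3] op 23.4 gf 40.0
```

View pics/mid.png

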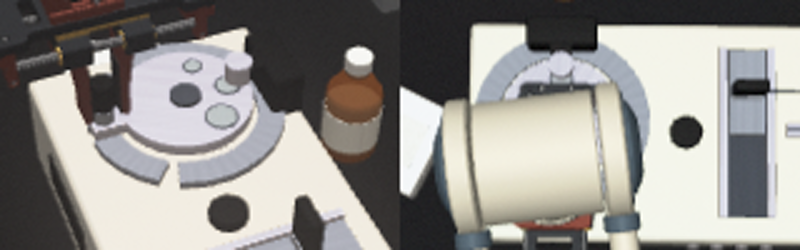

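The side crop shows the head turned with the lug in front, and Fz fell to -4.3 N with no push-back from the ring, so the pin has entered the notch. Now I'll release, retreat to the tab side and check.

```bash
python3 - <<'E'
from h import *
o=[180,0,88.14]
r.let_go(); st()
r.servo_line(kn(np.pi/3,240),speed=.2)
r.reach(W(40,-100,245),o); st()
S=snap('side','c1'); T=snap('top','c2')
g=S['frame'].astype(int)
a=S['frame'][150:250,240:400,::-1];b=S['frame'][225:325,290:450,::-1]
cv2.imwrite('pics/chk.png',cv2.resize(np.hstack([a,b]),None,fx=2.5,fy=2.5,interpolation=cv2.INTER_CUBIC))
for z in (176,184): print(z,'expected knob top px side',proj(S,[*kn(np.pi/3,0)[:2],z/1e3]))
E
```

```text
t10.6 tcp [482.3  80.7 325.5] F [ 0.6  0.  -0.3] op 87.7 gf 0.0
t11.9 tcp [ 581.1 -106.8  407.3] F [0.4 1.  0.2] op 87.4 gf 0.0
176 expected knob top px side [280.34662698 183.02738763]
184 expected knob top px side [280.11087496 180.18898715]
```

View pics/chk.png

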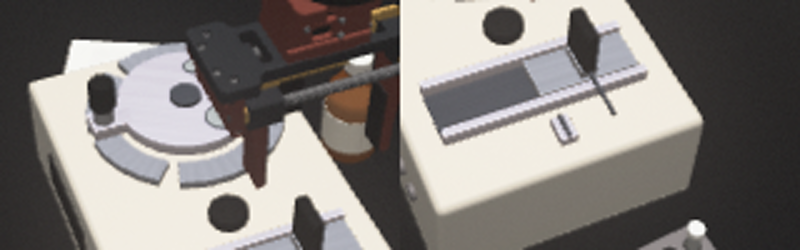

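The knob sits low on its lug in front at about (280,182), as expected for home. I'll check this numerically and grasp the tab.

```bash
cat >> h.py <<'E'
loc=lambda p:np.round((Rz(YAW).T@(np.array(p)[:2]-C))*1000,2)
E
python3 - <<'E'
from h import *
S=load('c1'); T=load('top0')
m=(S['frame'][170:205,268:292].max(2)<75).astype(np.uint8)
n,l,stt,c=cv2.connectedComponentsWithStats(m); i=1+np.argmax(stt[1:,4]); print('knob',stt[i][:4]+[268,170,0,0],c[i]+[268,170])
k=kn(np.pi/3,0)
for d in(0,8):
    q=np.array([proj(S,[k[0]+.012*np.cos(a),k[1]+.012*np.sin(a),z+d/1e3]) for a in np.linspace(0,6.28,60) for z in(.147,.176)]); print(d,q.min(0),q.max(0))
g=T['frame'].astype(float).mean(2)
for (r0,r1,c0,c1,bg,z) in [(183,190,391,397,239,.127),(200,203,395,401,219,.122)]:
    w=np.clip(bg-g[r0:r1,c0:c1],0,None); v=(w.sum(1)@np.arange(r0,r1))/w.sum(); print(v,loc(onz(T,(c0+c1-1)/2,v,z)))
r.servo_line(W(40,-100,153),speed=.12); st(); r.grab(40); st()
E
```

```text
knob [275 180  11  16] [280.22695035 187.74468085]
0 [274.53939881 179.11587199] [286.85139159 197.01992969]
8 [274.26841527 176.27966256] [286.65933322 194.30080994]
186.00553165334972 [  40.62 -136.75]
201.16090629800306 [   3.51 -147.06]
t13.0 tcp [ 581.4 -107.5  317.1] F [-0.4 -0.3 -0.2] op 87.8 gf 0.0
t14.1 tcp [ 580.9 -107.6  316. ] F [-3.9 -0.1  1.6] op 11.6 gf 40.0
```

The knob silhouette (rows 180–196) matches lift 0, so the plunger is home. The tab is held; now I'll pull about 36 mm and measure the pointer against the ridge.

```bash
python3 - <<'E'
from h import *
s0=r.sense()['tcp_pos']; np.save('s0.npy',s0)
r.servo_line(W(40-36.5,-100,153),speed=.05); r.wait(.5); s=st()
print('pulled',loc(s['tcp_pos'])-loc(s0))
S=snap('side','p1');T=snap('top','p2')
a=S['frame'][230:310,310:420,::-1];b=T['frame'][170:250,355:415,::-1]
cv2.imwrite('pics/pull.png',cv2.resize(np.hstack([a,b]),None,fx=4.6,fy=4.6,interpolation=cv2.INTER_CUBIC))
E
```

```text
t15.5 tcp [ 545.3 -106.3  316. ] F [ 7.4 -1.3 -2.4] op 11.9 gf 40.0
pulled [-35.62   0.06]
```

View pics/pull.png

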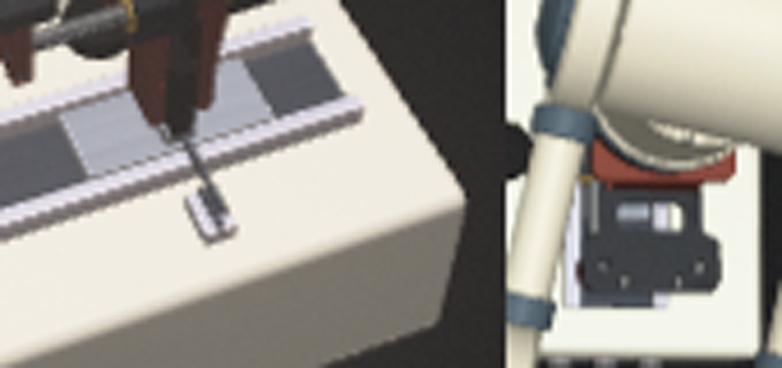

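The side crop shows the pointer reaching over the rider, slightly behind the ridge; the wrist hides the top view. I'll measure sub-pixel in rectified side images.

```bash
cat >> h.py <<'E'
def prof(s,x0,x1,ys,z):   # mean grey profile along photometer x on plane z
    xs=np.arange(x0,x1,.25); g=s['frame'].astype(np.float32).mean(2)
    P=np.array([[proj(s,[*(C+Rz(YAW)@np.array([x,y])/1000),z/1000]) for x in xs] for y in ys],np.float32)
    return xs,cv2.remap(g,P[:,:,0],P[:,:,1],cv2.INTER_LINEAR).mean(0)
def dark(xs,p,half=4):
    c=xs[np.argmin(p)]
    for _ in range(8):
        k=abs(xs-c)<=half; w=np.clip(min(p[k][0],p[k][-1])-p[k],0,None); c=(w@xs[k])/w.sum()
    return c
E
python3 - <<'E'
from h import *
s0=load('side0');p1=load('p1');T=load('top0')
for n,s,a,b,ys,z in [('ptr side0',s0,30,48,np.arange(-146,-131,1),127),('ptr side0 near',s0,30,48,np.arange(-136,-131,1),127),('ptr p1',p1,-6,14,np.arange(-136,-131,1),127),
  ('ridge side0 122',s0,-2,9,np.arange(-153,-143,1),122),('ptr top',T,30,48,np.arange(-153,-133,1),127),('ridge top',T,-2,9,np.arange(-153,-143,1),122)]:
    xs,p=prof(s,a,b,ys,z); print(n,'%.2f'%dark(xs,p,3 if 'ridge' in n else 4)); print(p[::4].round().astype(int))
E
```

```text
ptr side0 38.75
[200 201 200 198 196 191 170 135 108 105 124 153 180 195 201 200 198 199]
ptr side0 near 38.58
[136 139 140 136 132 128 117  98  89  94 102 113 125 133 141 140 135 134]
ptr p1 3.98
[141 138 134 134 137 136 138 129 110  95  91 100 114 124 130 132 134 135
 138 140]
ridge side0 122 1.56
[207 179 134 104 107 132 171 206 220 222 221]
ptr top 40.56
[239 239 239 239 239 239 235 223 210 183 153 142 175 208 223 233 239 239]
ridge top 3.54
[204 215 199 184 168 151 138 164 189 205 213]
```

The mark pull is ≈37.05 mm (top 37.0, side 37.2) and the slide is now at ≈34.7. I'll nudge it out by 2.3 mm.

```bash
python3 - <<'E'
from h import *
x=40-36.5-2.3
for k in range(3):
    r.servo_line(W(x,-100,153),speed=.02); r.wait(.5); s=st()
    S=snap('side','q%d'%k)
    b,p=prof(S,-8,12,np.arange(-136,-131,1),127); d=38.58-dark(b,p)
    b2,p2=prof(S,-8,12,np.arange(-137,-130,1),127)
    print('pull %.2f'%d,'%.2f'%dark(b2,p2,5),'tcp pull',loc(np.load('s0.npy'))-loc(s['tcp_pos']))
    if abs(d-37.05)<.25: break
    x-=37.05-d
a=S['frame'][225:305,310:420,::-1]
cv2.imwrite('pics/fin.png',cv2.resize(a,None,fx=6,fy=6,interpolation=cv2.INTER_CUBIC))
E
```

```text
t16.4 tcp [ 543.1 -106.3  316. ] F [ 7.9 -0.3 -2.7] op 12.1 gf 40.0
pull 36.71 1.96 tcp pull [ 3.789e+01 -3.000e-02]
t17.2 tcp [ 542.8 -106.2  316. ] F [ 9.2 -1.1 -3.6] op 11.7 gf 40.0
pull 37.02 1.63 tcp pull [38.18 -0.07]
```

View pics/fin.png

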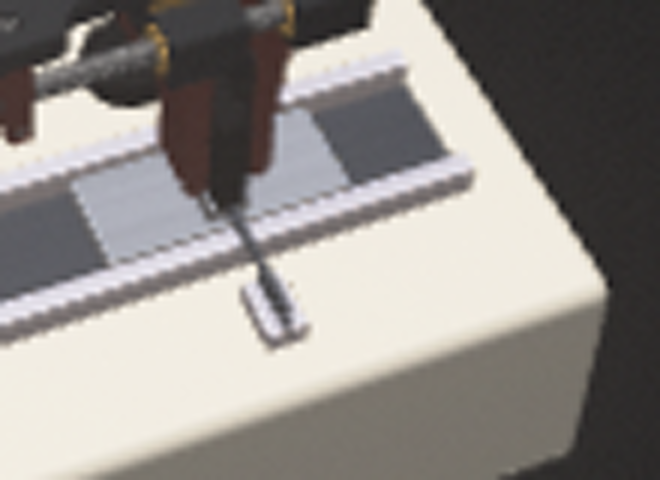

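The pointer now lies along the ridge at about (278,300) in the crop. As an independent check I'll measure the displacement of the slide plate's front edge.

```bash
python3 - <<'E'
from h import *
def edge(s,a,b,ys,z):
    xs,p=prof(s,a,b,ys,z); h=(p[:8].mean()+p[-8:].mean())/2; i=np.argmax(np.abs(np.diff(cv2.GaussianBlur(p.reshape(1,-1),(9,1),2)[0])));return xs[i],p[::8].round()
for ys in (np.arange(-112,-104,1),np.arange(-100,-94,1),np.arange(-92,-84,1)):
    for n,a,b in (('side0',-20,12),('q1',-57,-25)):
        e,p=edge(load(n),a,b,ys,118); print(n,ys[0],e,p.astype(int))
b,p=prof(load('c1'),30,48,np.arange(-136,-131,1),127);print(dark(b,p))
b,p=prof(load('q1'),-8,12,np.arange(-160,-157,.5),127);print(p[::4].round())
E
```

```text
side0 -112 -2.25 [ 97  98  97  97  97  98  97  96 105 147 178 178 179 179 178 179]
q1 -112 -39.5 [ 96  96  96  95  96  95  96  95 106 154 179 177 178 177 177 178]
side0 -100 -2.0 [ 97  97  97  97  97  97  97  96 101 141 179 180 181 181 181 181]
q1 -100 -39.5 [ 95  95  94  95  95  95  95  94 106 156 181 179 179 179 180 180]
side0 -92 -2.25 [ 98  98  97  97  98  97  97  97 104 146 181 179 179 179 180 179]
q1 -92 -39.5 [ 95  95  94  96  96  95  95  95 107 156 180 178 178 178 178 179]
38.562084007922365
[159. 197. 223. 221. 212. 189. 154. 115.  97. 124. 159. 193. 217. 224.
 226. 230. 234. 235. 235. 235.]
```

The edge moved ≈37.2 mm and the pointer ≈37.0 mm, against a mark at ≈37.05 mm. They agree, so I'm handing in.

```bash
python3 -c "
from h import *
st(); print(r.hand_in())"
```

```text
t17.2 tcp [ 542.8 -106.3  316. ] F [ 8.  -0.5 -3.5] op 12.2 gf 40.0
the job is handed in; nothing more can be done
None
```

The job is handed in at 17.2 s: the turret is at its middle notch with the plunger home, and the shutter slide is held at about 37.1 mm, level with the mark measured at 37.05 mm.

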